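# Start the lock screw of a bench slicer and hold it

### The job

Press the raised lock bar of the bench slicer fully down onto its rests, then turn the black knob backward (anticlockwise seen from above) until its red pin drops as the screw falls into the start of the thread, and from there turn it forward (clockwise) one full turn. Finish with the gripper still holding the knob still, the screw started and the bar down: do not let go at the end. Leave the rice ball, the measuring spoon and the black bowl alone.

Things in the scene. Friction and masses are not known exactly. Their poses are not given: they have to be found in the camera images.
- dock: bench slicer fixed to the table: steel foot plate 250 x 120 x 8 mm, white slicing bed 42 mm high at its far half. Origin at the centre of the plate's underside on the table; x runs from the lock bar's free end (-x, nearest the robot) to its hinge (+x), z up. The lock bar's hinge axis is parallel to the dock's y at x = +100, z = 53 mm. With the bar down, the knob's axis is vertical at x = -50, y = 0 and the bar's top is at z = 64 mm
- lock_bar (a joint): hinge of the lock bar (steel strip 30 mm wide, 8 mm thick, 220 mm long); rad, 0 = down on its rests (hard stop), grows as the free end rises. It is stiff and stays where it is left, up or down; pushing it down takes 9 to 14 N at the tab
- bar_tab (a point): middle of the upper face of the blue thumb tab (32 x 40 mm, 1 mm proud of the bar) at the bar's free end, 216 mm from the hinge; the bar is pushed down here, from above. The near edge of the knob is 46 mm from here
- knob (a joint): turning of the knob with its stud; rad, grows forward (clockwise from above, screwing in), falls backward. Its value at the drop differs every time: between -0.2 and +0.7 rad, always backward of where it starts, by 0.4 to 1.9 rad. Forward from the start it jams within 2 rad on a ridge. Needs under 0.1 N m to turn. A stop blocks it about 0.5 to 0.8 rad behind the drop
- knob_cap: round black ribbed knob, 40 mm diameter, 30 mm tall, turning in the lock bar, with a white line on its top and side for reading the turn. Origin at the centre of its underside, which is 66 mm above the table with the bar down, 2 mm over the bar; z along its axis. It stays at that height while it turns: only the stud moves up and down
- knob_top (a point): centre of the knob's top face, 30 mm above its underside
- stud (a joint): how far the spring-loaded threaded stud has sunk through the knob; m. With the bar up it hangs at 0.0225; with the bar down it is pushed up to 0 (resting on top of the thread); it snaps to 0.008 when it drops into the thread's start, then sinks 0.007 per forward turn, so 0.015 after one full turn (all with the bar fully down)
- pin_top (a point): tip of the red pin (9 mm diameter), the upper end of the stud, standing out of the middle of the knob's top. Its height above the table with the bar down: 119.5 mm resting on top of the thread, 111.5 mm just after the drop, 104.5 mm after one full turn in the thread (it then stands 8.5 mm out of the knob)
- rice_ball: rice ball, 91 x 122 x 65 mm high, a bystander; origin under its centre
- spoon: grey measuring spoon, 132 mm long along its y, lying flat, a bystander; origin under its centre
- black_wide: black lacquer bowl, 150 mm wide, 78 mm high, a bystander; origin under its centre

How it is judged:
By the outcome, as a careful person would: the job done as asked, in the order asked, and still so for the second after the job is handed in, while the arm keeps its last pose, push and grip.
It also fails if it takes over 72 s, if anything falls off the work surface, if the arm or the gripper's body presses on something with over 40 N, if the wrist force passes 120 N, or if a joint passes its speed limit or range.

### The arm

A 6-joint arm with a two-finger parallel gripper is mounted at the origin on a cart in front of the work surface, level with it; the furniture and walls round the work are solid. World frame = base frame: x ahead of the robot, y to its left, z up, the work surface at z = 0. Lengths are in mm, angles in rad, forces in N, time in s.
With the tool pointing down it reaches from about 250 to 775 mm from the base axis. Payload 4 kg.
Tool frame: the origin (TCP) lies at the very end of the fingers, on their centre line; the grasp point (between the pads) lies 19 mm behind it; z points along the fingers, y is the line along which they close (so a half turn about z gives the same grasp; the last joint's range is limited). The gripper opens to 94 mm and grips with 3 to 60 N. Pads are 16 mm wide; open, the fingers measure 119 mm over their backs; the gripper's body (75 mm by 177 mm) begins 78 mm behind the grasp point.
Start: joints at [-1.368, 0.087, 1.371, -0, 1.684, -0.103], TCP at [165.578, -524.504, 205.506] pointing down, gripper open.
Joint ranges: [-3.1, 3.1], [-0.76, 2.03], [0.27, 2.55], [-1.08, 4.22], [0.17, 2.65], [-2.57, 2.57]. Speed limits (rad/s): [2.79, 2.79, 3.14, 3.14, 3.14, 3.14].

### API

Orientations are given as a 3x3 rotation matrix whose columns are the frame's x, y, z axes.
In Python, from bench import observe, grab_frame, camera_params, job_done gives the robot as it stands. The module is installed in compiled form; this text tells all that it offers.
- The arm moves only by the tool drive_tool, never from a script. Its argument "motion" is a list of rows, each a list of 2 entries, a list of its own where there are three numbers: the shift along the tool's x, y, z in cm, then the turn, a rotation vector about the tool's x, y, z in rad. In form: [[[x, y, z], [rx, ry, rz]], ...]. A call has 1 to 5 rows; each row is the pose to reach, as a shift and turn from the pose commanded when the call began, along the tool's axes at that moment; what a row does not reach only later rows make up. A row lasts 1/12 s, in which the tool goes at most 41.7 mm and 7.16 degrees, less where a joint would pass 70% of its speed; a pose out of reach is approached as far as the arm can. A call with a gripper value outside its range is refused whole. "hand" is the closure in counts, from 0 (fully open) to 255 (shut), set as the call begins (left out, the last holds). The fingers move at their own pace and stop on an object; the grip force is fixed at half the most. Time passes only in rows, so rows that repeat a pose let the fingers close. It gives the time, the measured TCP pose, the force, the opening and the grip force at its end, in the units of the state.
- observe(): the state, without advancing time (a new reading comes with each control period).
- grab_frame(name): name is "scene" or "top" or "wrist"; returns the picture (400x640x3 uint8, red, green, blue); there is no depth.
- camera_params(name): a dict with "fx", "fy", "cx", "cy" (pixels), "origin" and "attitude" of the camera in the world; the wrist camera has in their place "mount" (4x4, takes a point from camera to tool coordinates, whose origin is the TCP and whose axes are the flange's). Camera axes: x right, y up, looking along -z (the intrinsics and any distortion apply to the point x, -y, -z); pixel columns grow to the right and rows downward; lengths in mm; the calibration is good to about 2 mm. A picture is of the moment at which its call begins: read the wrist's pose just before it. camera_params takes no time and is no camera call.
- job_done(): hands the job in; it is judged then, once.
The state is a dict: "clock": time; "joints": joint angles; "joint_vel": joint speeds; "joint_torque": joint torques, N m; "tool_pos": TCP position; "ee_rot": TCP orientation; "wrist_force": force on the tool from outside, world axes, zero at the start; "moment": the same for the moment, N m; "gripper_width": finger opening in mm; "gripper_force": force on a finger pad.
Only numpy, scipy, OpenCV 4.12 (cv2) and the standard library are available. Lean on these libraries where they do the work, as an engineer would, in place of code of your own. Each camera call takes 0.05 s, during which the arm holds its last target. There are 200 camera calls.

## Working session

There is one attempt and no reset: what is moved stays moved. The work goes in short steps, Python scripts to look and compute and a tool call to move; the robot and the scene stay as the last step left them, time stands still between calls to the robot, and variables do not carry over. Pictures are saved under pics/ and viewed, at most 10 in all, crops included, and the job is handed in when it is done.

Besides the shell and the picture viewer there is one more tool, called after "Emit:" as name(argument=value, ...) on one line, values as JSON. drive_tool: Moves the arm, as the interface text tells. Its arguments: {"type":"object","properties":{"motion":{"type":"array"},"hand":{"type":"number"}},"required":["motion"]}

```bash
mkdir -p pics; python3 - <<'E'
from bench import *
import cv2
for n in("scene","top"):
    cv2.imwrite(f"pics/{n}0.png",grab_frame(n)[:,:,::-1]); print(n,camera_params(n))
print(camera_params("wrist")); s=observe(); print(s)
E
```

```text
scene {'fx': 413.1757371942784, 'fy': 413.1757371942784, 'cx': 320.6835737844266, 'cy': 198.80668368760558, 'origin': array([ 944.45369455,  718.74888425, 1022.82305665]), 'attitude': array([[-0.85876792, -0.40011178,  0.32004409],
       [ 0.51210673, -0.65046273,  0.5609322 ],
       [-0.01625883,  0.64560731,  0.76349647]])}
top {'fx': 494.3918906214065, 'fy': 494.3918906214065, 'cx': 318.37633752652715, 'cy': 196.1899002258432, 'origin': array([ 309.08015929,   52.35317651, 1439.48328028]), 'attitude': array([[-1.83428886e-02,  9.81897606e-01, -1.88522225e-01],
       [-9.99831688e-01, -1.79450481e-02,  3.81706473e-03],
       [ 3.64926327e-04,  1.88560510e-01,  9.82061506e-01]])}
{'fx': 294.95587937166823, 'fy': 294.95587937166823, 'cx': 317.2946618598463, 'cy': 198.00274044244702, 'mount': array([[ 5.65367807e-04,  9.69883523e-01,  2.43568539e-01,
         7.02649293e+01],
       [ 9.99999836e-01, -5.26327540e-04, -2.25362875e-04,
         1.02264553e+00],
       [-9.03789094e-05,  2.43568626e-01, -9.69883661e-01,
        -1.79415691e+02],
       [ 0.00000000e+00,  0.00000000e+
[... 169 characters left out ...]
00, -1.03093774e-01]), 'joint_vel': array([-0.00053118, -0.00190054, -0.00262141, -0.00215193, -0.0011356 ,
       -0.0006724 ]), 'joint_torque': array([ 2.00300965e-03, -3.41251123e+01, -3.03302336e+01,  7.20533263e-02,
        3.04045749e-02, -9.68026870e-05]), 'tool_pos': array([ 165.4726156 , -524.008391  ,  204.43000714]), 'ee_rot': array([[ 9.53608417e-01,  3.01049517e-01, -4.19607774e-04],
       [ 3.01049752e-01, -9.53606452e-01,  1.94473984e-03],
       [ 1.85322308e-04, -1.98084309e-03, -9.99998021e-01]]), 'wrist_force': array([-0.26591842,  0.43889422,  0.45458091]), 'moment': array([-0.00640172, -0.01001027,  0.00183973]), 'gripper_force': 0.0, 'gripper_width': 93.92642176920488}
```

View pics/scene0.png

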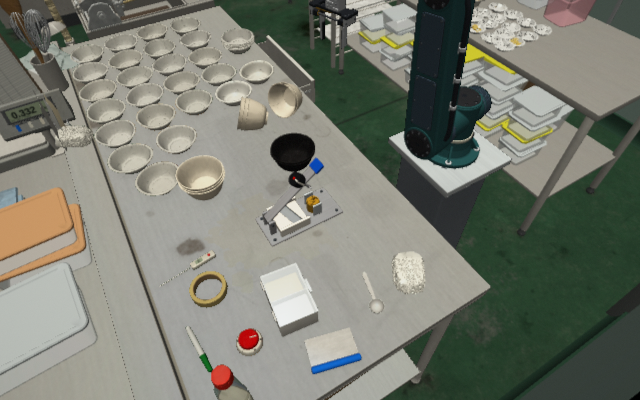

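View pics/top0.png

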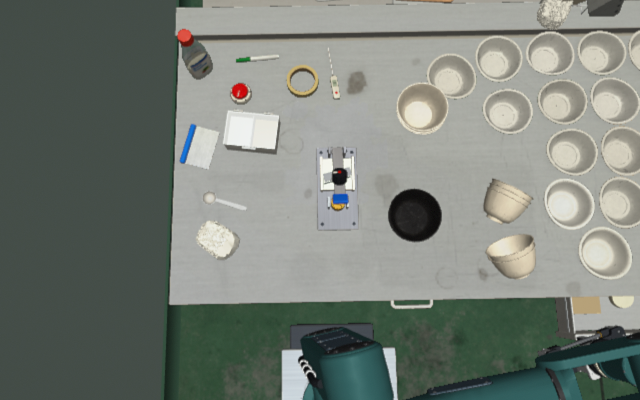

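The scene view shows the dock with its bar raised at about (300,195). In the top view the dock is at (317–357, 148–230), with the blue tab at (341,198), the knob at (339,176) and the bowl at (415,215). I'll enlarge the dock.

```bash
python3 - <<'E'
import cv2,numpy as np
a=cv2.imread("pics/top0.png")[140:240,290:390]
b=cv2.imread("pics/scene0.png")[145:245,250:350]
cv2.imwrite("pics/crop0.png",np.hstack([cv2.resize(i,(400,400),interpolation=cv2.INTER_CUBIC) for i in(a,b)]))
E
```

```text
(no output)
```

View pics/crop0.png

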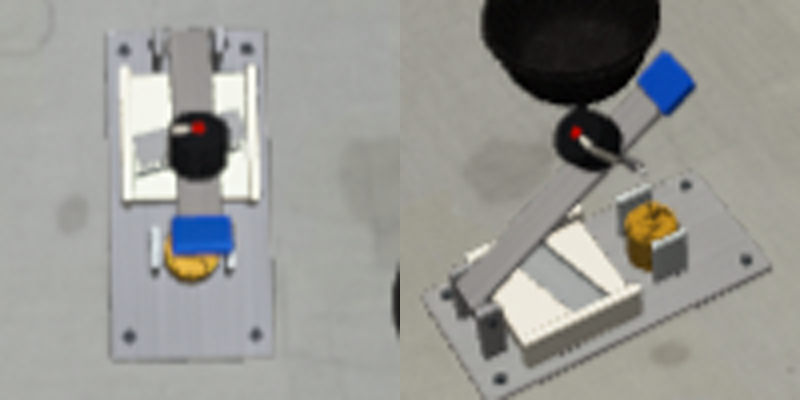

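The crop shows the plate corners clearly. In the left view they are at (107,29), (270,28), (272,358) and (110,360), with the tab centre at (202,235). In the right view the tab is at (667,84) and the pin tip at (576,132). The bar is up by roughly 40–50°.

```bash
cat > h.py <<'E'
import numpy as np, cv2
from bench import *
from scipy.optimize import least_squares
def proj(n,P):
    c=camera_params(n); R,o=np.array(c['attitude']),np.array(c['origin'])
    q=(np.atleast_2d(P)-o)@R
    return np.c_[c['cx']+c['fx']*q[:,0]/-q[:,2], c['cy']+c['fy']*q[:,1]/q[:,2]]
def dock2w(p,P):
    c,s=np.cos(p[2]),np.sin(p[2]); P=np.atleast_2d(P).astype(float)
    return np.c_[p[0]+c*P[:,0]-s*P[:,1],p[1]+s*P[:,0]+c*P[:,1],P[:,2]]
def bar(t,r,h,y=0): return [100-r*np.cos(t)+h*np.sin(t),y,53+r*np.sin(t)+h*np.cos(t)]
E
python3 - <<'E'
from h import *
C=[[125,60,8],[125,-60,8],[-125,-60,8],[-125,60,8]]
T=np.array([[107,29],[270,28],[272,358],[110,360],[202,235],[199,128]])/4+[290,140]-.4
S=np.array([[421,295],[494,403],[772,267],[698,168],[667,84],[576,132]])/4+[150,145]-.4
Si=[0,3,2,1]
def pts(p): return dock2w(p,C+[bar(p[3],216,12),bar(p[3],150,11+2+30+23.5-22.5)])
# guess scene corner order by fit
import itertools
best=None
for k in range(4):
  for d in(1,-1):
    o=[(k+d*i)%4 for i in range(4)]+[4,5]
    f=lambda p:np.r_[(proj("top",pts(p))-T).ravel(),(proj("scene",pts(p))-S[o]).ravel()]
    r=least_squares(f,[340,0,0,.6],loss='soft_l1')
    if best is None or r.cost<best[0]: best=(r.cost,r.x,o,r.fun)
print(best[0],best[1],best[2]);print(best[3].reshape(-1,2).round(1))
p=best[1]; print("tab",dock2w(p,bar(p[3],216,12)),"tabdown",dock2w(p,bar(0,216,12)),"knob",dock2w(p,[-50,0,96]),"hinge",dock2w(p,[100,0,53]))
s=observe();print(s['tool_pos'],s['ee_rot'].round(3))
E
```

```text
2.8788564554749643 [ 6.09239155e+02 -8.07813347e+00 -1.08154939e-02  1.26299295e+02] [1, 0, 3, 2, 4, 5]
[[-0.2  0. ]
 [-1.   0. ]
 [ 0.4  0.2]
 [-0.3  0. ]
 [-0.3 -0.2]
 [-0.2  0.5]
 [-1.9 -0.1]
 [-0.4 -0.8]
 [-0.4  0. ]
 [ 0.5 -0.3]
 [-0.3 -0.7]
 [ 0.2  0.2]]
tab [[542.54689483  -7.35679561 190.88542334]] tabdown [[493.24593928  -6.82356064  65.        ]] knob [[559.24207914  -7.53736932  96.        ]] hinge [[709.23330611  -9.15966178  53.        ]]
[ 165.4726156  -524.008391    204.43000714] [[ 0.954  0.301 -0.   ]
 [ 0.301 -0.954  0.002]
 [ 0.    -0.002 -1.   ]]
```

The fit is good to under 1 px except one corner. The bar is up 0.635 rad, the tab is at (543,-7,191), and with the bar down the knob axis is at (559,-7.5). I'll work out the approach shift in tool axes.

```bash
cat >> h.py <<'E'
def to(x,y,z):
    s=observe(); print("cm",((np.array([x,y,z])-s['tool_pos'])@s['ee_rot']/10).round(2),"q",s['joints'].round(2),"F",s['wrist_force'].round(1),"t",s['clock'])
E
python3 -c "
from h import *
to(546,-7,230)"
```

```text
cm [ 51.85 -37.85  -2.47] q [-1.37  0.09  1.37 -0.    1.68 -0.1 ] F [-0.3  0.4  0.5] t 0.1
```

Emit:
drive_tool(motion=[[[2.6,-1.9,-0.5],[0,0,0]],[[5.2,-3.8,-1],[0,0,0]],[[7.8,-5.7,-1.5],[0,0,0]],[[10.4,-7.6,-2],[0,0,0]],[[13,-9.5,-2.5],[0,0,0]]], hand=255)

```text
clock: 0.52
tool_pos: [261.4, -393.3, 230.1]
ee_rot: [[0.954, 0.3, -0.0], [0.3, -0.954, 0.001], [-0.0, -0.001, -1.0]]
wrist_force: [0.6, -0.9, 0.7]
gripper_width: 63.9
gripper_force: 0.0
```

Emit:
drive_tool(motion=[[[2.6,-1.9,0],[0,0,0]],[[5.2,-3.8,0],[0,0,0]],[[7.8,-5.7,0],[0,0,0]],[[10.4,-7.6,0],[0,0,0]],[[13,-9.5,0],[0,0,0]]])

```text
clock: 0.93
tool_pos: [356.8, -263.5, 230.1]
ee_rot: [[0.954, 0.301, -0.0], [0.301, -0.954, 0.0], [-0.0, -0.0, -1.0]]
wrist_force: [0.2, 0.4, 0.7]
gripper_width: 31.1
gripper_force: 0.0
```

Emit:
drive_tool(motion=[[[2.6,-1.9,0],[0,0,0]],[[5.2,-3.8,0],[0,0,0]],[[7.8,-5.7,0],[0,0,0]],[[10.4,-7.6,0],[0,0,0]],[[13,-9.5,0],[0,0,0]]])

```text
clock: 1.35
tool_pos: [452.1, -133.7, 230.0]
ee_rot: [[0.954, 0.301, -0.001], [0.301, -0.954, 0.0], [-0.001, -0.0, -1.0]]
wrist_force: [0.5, 0.1, 0.4]
gripper_width: 1.0
gripper_force: 0.0
```

Emit:
drive_tool(motion=[[[2.6,-1.9,0],[0,0,0]],[[5.2,-3.8,0],[0,0,0]],[[7.8,-5.7,0],[0,0,0]],[[10.4,-7.6,0],[0,0,0]],[[12.9,-9.4,0],[0,0,0]]])

```text
clock: 1.77
tool_pos: [546.9, -5.1, 229.8]
ee_rot: [[0.953, 0.302, -0.001], [0.302, -0.953, 0.0], [-0.001, -0.0, -1.0]]
wrist_force: [1.3, -0.1, 0.2]
gripper_width: 0.7
gripper_force: 0.0
```

Emit:
drive_tool(motion=[[[0,0,0],[0,0,-0.12]],[[0,0,0],[0,0,-0.24]],[[0,0,0],[0,0,-0.36]],[[0,0,0],[0,0,-0.48]],[[0,0,0],[0,0,-0.6]]])

```text
clock: 2.18
tool_pos: [546.1, -6.6, 229.7]
ee_rot: [[0.612, 0.791, -0.002], [0.791, -0.612, 0.0], [-0.001, -0.001, -1.0]]
wrist_force: [0.6, 0.4, 0.0]
gripper_width: 0.4
gripper_force: 0.0
```

```bash
python3 -c "
from h import *
to(546,-7,200)
s=observe();print(s['tool_pos'],s['ee_rot'].round(3),s['gripper_width'])"
```

```text
cm [-0.04  0.02  2.97] q [-0.12  0.08  1.33 -0.    1.73  0.54] F [0.6 0.4 0. ] t 2.1833
[546.13841283  -6.605314   229.66198794] [[ 0.612  0.791 -0.002]
 [ 0.791 -0.612  0.   ]
 [-0.001 -0.001 -1.   ]] 0.38532285240961767
```

Emit:
drive_tool(motion=[[[0,0,1.7],[0,0,0]],[[0,0,3.4],[0,0,0]],[[-0.2,-0.3,4.4],[0,0,0]],[[-0.6,-0.8,5.3],[0,0,0]],[[-1.0,-1.3,6.2],[0,0,0]]])

```text
clock: 2.6
tool_pos: [532.8, -6.8, 170.7]
ee_rot: [[0.617, 0.787, 0.009], [0.787, -0.617, -0.001], [0.005, 0.007, -1.0]]
wrist_force: [5.3, 0.6, 6.6]
gripper_width: 0.6
gripper_force: 4.2
```

Emit:
drive_tool(motion=[[[-0.2,-0.25,0.6],[0,0,0]],[[-0.4,-0.5,1.2],[0,0,0]],[[-0.6,-0.75,1.8],[0,0,0]],[[-0.8,-1.0,2.4],[0,0,0]],[[-0.9,-1.2,3.0],[0,0,0]]])

```text
clock: 3.02
tool_pos: [517.2, -6.6, 141.2]
ee_rot: [[0.617, 0.787, 0.007], [0.787, -0.617, -0.001], [0.004, 0.006, -1.0]]
wrist_force: [0.4, 0.5, 8.4]
gripper_width: 0.3
gripper_force: 4.1
```

Emit:
drive_tool(motion=[[[-0.15,-0.2,0.6],[0,0,0]],[[-0.3,-0.4,1.2],[0,0,0]],[[-0.45,-0.6,1.8],[0,0,0]],[[-0.6,-0.75,2.4],[0,0,0]],[[-0.7,-0.85,3.0],[0,0,0]]])

```text
clock: 3.43
tool_pos: [506.2, -6.7, 111.0]
ee_rot: [[0.617, 0.787, 0.007], [0.787, -0.617, -0.0], [0.004, 0.006, -1.0]]
wrist_force: [1.1, 0.3, 7.2]
gripper_width: 0.5
gripper_force: 4.0
```

Emit:
drive_tool(motion=[[[-0.1,-0.15,0.6],[0,0,0]],[[-0.2,-0.25,1.2],[0,0,0]],[[-0.3,-0.35,1.8],[0,0,0]],[[-0.3,-0.4,2.4],[0,0,0]],[[-0.3,-0.45,3.0],[0,0,0]]])

```text
clock: 3.85
tool_pos: [500.2, -6.6, 81.1]
ee_rot: [[0.617, 0.787, 0.005], [0.787, -0.617, -0.001], [0.002, 0.004, -1.0]]
wrist_force: [-2.2, 0.2, 10.1]
gripper_width: 0.5
gripper_force: 5.2
```

Emit:
drive_tool(motion=[[[0,0,0.4],[0,0,0]],[[0,0,0.8],[0,0,0]],[[0,0,1.1],[0,0,0]],[[0,0,1.4],[0,0,0]],[[0,0,1.5],[0,0,0]]])

```text
clock: 4.27
tool_pos: [498.7, -6.6, 65.1]
ee_rot: [[0.617, 0.787, 0.001], [0.787, -0.617, -0.001], [-0.001, 0.001, -1.0]]
wrist_force: [-4.3, -1.2, 14.8]
gripper_width: 0.2
gripper_force: 7.8
```

Emit:
drive_tool(motion=[[[0,0,0.1],[0,0,0]],[[0,0,0.2],[0,0,0]],[[0,0,0.2],[0,0,0]]])

```text
clock: 4.52
tool_pos: [498.7, -6.6, 65.1]
ee_rot: [[0.617, 0.787, 0.001], [0.787, -0.617, -0.001], [-0.0, 0.001, -1.0]]
wrist_force: [-7.1, -1.0, 17.5]
gripper_width: 0.4
gripper_force: 8.6
```

Emit:
drive_tool(motion=[[[0,0,0.15],[0,0,0]],[[0,0,0.15],[0,0,0]]])

```text
clock: 4.68
tool_pos: [498.7, -6.6, 65.0]
ee_rot: [[0.617, 0.787, 0.001], [0.787, -0.617, -0.001], [-0.0, 0.002, -1.0]]
wrist_force: [-10.0, 0.5, 23.4]
gripper_width: 0.1
gripper_force: 11.7
```

The bar has stopped hard at z = 65.0 while the force keeps rising, so it is down. I'll lift, open the fingers and move over the knob.

Emit:
drive_tool(motion=[[[0,0,-1],[0,0,0]],[[0,0,-3],[0,0,0]],[[0,0,-5],[0,0,0]],[[0,0,-7],[0,0,0]],[[0,0,-9],[0,0,0]]])

```text
clock: 5.1
tool_pos: [498.1, -6.1, 150.3]
ee_rot: [[0.617, 0.787, -0.001], [0.787, -0.617, 0.0], [-0.001, -0.001, -1.0]]
wrist_force: [0.4, -0.3, -0.5]
gripper_width: 0.6
gripper_force: 0.0
```

Emit:
drive_tool(motion=[[[0.8,1.0,0],[0,0,0]],[[1.6,2.0,0],[0,0,0]],[[2.4,3.0,0],[0,0,0]],[[3.2,4.0,0],[0,0,0]],[[3.7,4.8,0],[0,0,0]]], hand=0)

```text
clock: 5.52
tool_pos: [559.7, -6.6, 149.3]
ee_rot: [[0.617, 0.787, -0.001], [0.787, -0.617, 0.0], [-0.0, -0.001, -1.0]]
wrist_force: [-1.0, -0.8, -0.5]
gripper_width: 30.4
gripper_force: 0.0
```

Emit:
drive_tool(motion=[[[0,0,0],[0,0,0]],[[0,0,0],[0,0,0]],[[0,0,0],[0,0,0]],[[0,0,0],[0,0,0]],[[0,0,0],[0,0,0]]])

```text
clock: 5.93
tool_pos: [558.7, -6.7, 150.1]
ee_rot: [[0.617, 0.787, 0.0], [0.787, -0.617, -0.0], [-0.0, 0.0, -1.0]]
wrist_force: [0.2, -0.3, 0.4]
gripper_width: 63.5
gripper_force: 0.0
```

```bash
python3 - <<'E'
from h import *
to(559.2,-7.5,68)
s=observe();print(s['tool_pos'],s['gripper_width'])
w=grab_frame("wrist");b=grab_frame("scene");t=grab_frame("top")
cv2.imwrite("pics/w1.png",w[:,:,::-1]);cv2.imwrite("pics/s1.png",b[:,:,::-1])
o=np.hstack([cv2.resize(w,(480,300)),cv2.resize(b[145:245,250:350],(300,300),interpolation=cv2.INTER_CUBIC)])
cv2.imwrite("pics/c1.png",o[:,:,::-1])
E
```

```text
cm [-0.03  0.08  8.21] q [-0.11  0.12  1.44 -0.    1.58  0.55] F [ 0.2 -0.3  0.4] t 5.9333
[558.7430711   -6.69719213 150.08797242] 63.521231021057886
```

View pics/c1.png

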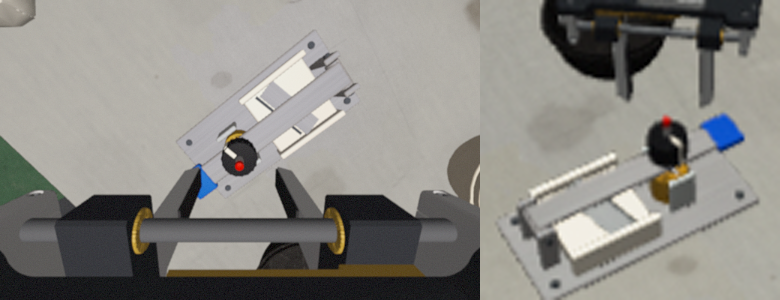

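The bar lies flat. The wrist view shows the knob between the open fingers, with the red pin at about (319,221) full scale. I'll write a red-pin helper and check the knob axis against it.

```bash
cat >> h.py <<'E'
def wproj(P):
    c=camera_params("wrist"); M=np.array(c['mount']); s=observe()
    T=(np.atleast_2d(P)-s['tool_pos'])@s['ee_rot']; q=(T-M[:3,3])@M[:3,:3]
    return np.c_[c['cx']+c['fx']*q[:,0]/-q[:,2], c['cy']+c['fy']*q[:,1]/q[:,2]]
def red(im):
    i=im.astype(int); m=((i[...,0]>110)&(i[...,1]<70)&(i[...,2]<70)).astype(np.uint8)
    n,l,st,ce=cv2.connectedComponentsWithStats(m)
    return [(ce[k].round(1).tolist(),st[k].tolist()) for k in range(1,n) if st[k][4]>15]
def pin(name=None):
    im=grab_frame("wrist"); r=red(im)
    if name: cv2.imwrite(f"pics/{name}.png",im[:,:,::-1])
    s=observe(); print("t",round(s['clock'],2),"red",r,"Mz",s['moment'].round(3),"F",s['wrist_force'].round(1),"w",round(s['gripper_width'],1),"q6",s['joints'][5].round(3),"yaw",np.arctan2(s['ee_rot'][1,0],s['ee_rot'][0,0]).round(3))
E
python3 - <<'E'
from h import *
pin()
print(wproj([[559.2,-7.5,119.5],[559.2,-7.5,111.5],[559.2,-7.5,96]]))
print(red(grab_frame("scene")),proj("scene",[[559.2,-7.5,119.5],[559.2,-7.5,111.5]]))
E
```

```text
t 6.13 red [([318.6, 221.6], [313, 216, 12, 12, 120])] Mz [-0.018 -0.021 -0.002] F [-0.2  0.4 -0.1] w 80.0 q6 0.552 yaw 0.906
[[317.07545893 220.64768463]
 [317.07735742 217.364288  ]
 [317.08069164 211.59784129]]
[([247.7, 338.6], [238, 329, 21, 20, 296]), ([221.2, 376.5], [212, 365, 19, 23, 184])] [[311.74993554 184.12957336]
 [311.83824488 185.94262053]]
```

Emit:
drive_tool(motion=[[[-0.05,0.12,2],[0,0,0]],[[-0.05,0.12,4],[0,0,0]],[[-0.05,0.12,6],[0,0,0]],[[-0.05,0.12,7.6],[0,0,0]],[[-0.05,0.12,8.2],[0,0,0]]])

```text
clock: 6.6
tool_pos: [557.9, -7.7, 64.9]
ee_rot: [[0.617, 0.787, -0.005], [0.787, -0.617, 0.0], [-0.003, -0.004, -1.0]]
wrist_force: [-0.3, -0.6, 0.2]
gripper_width: 93.6
gripper_force: 0.0
```

Emit:
drive_tool(motion=[[[0,0,0],[0,0,0]],[[0,0,0],[0,0,0]],[[0,0,0],[0,0,0]],[[0,0,0],[0,0,0]],[[0,0,0],[0,0,0]]], hand=255)

```text
clock: 7.02
tool_pos: [560.7, -7.9, 69.4]
ee_rot: [[0.617, 0.787, 0.003], [0.787, -0.617, -0.0], [0.001, 0.002, -1.0]]
wrist_force: [0.1, 0.0, -0.6]
gripper_width: 64.5
gripper_force: 0.0
```

Emit:
drive_tool(motion=[[[0,0,0],[0,0,0]],[[0,0,0],[0,0,0]],[[0,0,0],[0,0,0]],[[0,0,0],[0,0,0]],[[0,0,0],[0,0,0]]])

```text
clock: 7.43
tool_pos: [559.6, -7.6, 68.1]
ee_rot: [[0.617, 0.787, -0.001], [0.787, -0.617, 0.0], [-0.0, -0.001, -1.0]]
wrist_force: [-0.9, -0.1, 1.5]
gripper_width: 39.7
gripper_force: 30.0
```

```bash
python3 - <<'E'
from h import *
pin("w2"); s=observe(); print(s['tool_pos'],s['gripper_force'])
print(wproj([[559.2,-7.5,119.5],[559.2,-7.5,111.5],[559.2,-7.5,104.5]]))
E
```

```text
t 7.48 red [([317.1, 275.7], [308, 267, 19, 18, 265])] Mz [ 0.243  0.332 -0.022] F [-2.3  1.6  2.5] w 39.3 q6 0.55 yaw 0.906
[559.55295567  -7.58221656  68.11723561] 30.00024139881134
[[314.92068991 274.4250434 ]
 [315.05204909 266.58327888]
 [315.15625269 260.36262431]]
```

Knob gripped: width 39.7 mm, force 30 N, pin at row 275.7. A drop should move the pin to about row 268. I'll turn backward now.

Emit:
drive_tool(motion=[[[0,0,0],[0,0,-0.08]],[[0,0,0],[0,0,-0.16]],[[0,0,0],[0,0,-0.24]],[[0,0,0],[0,0,-0.32]],[[0,0,0],[0,0,-0.32]]])

```text
clock: 7.9
tool_pos: [559.3, -7.5, 68.1]
ee_rot: [[0.337, 0.942, -0.001], [0.942, -0.337, 0.001], [0.0, -0.001, -1.0]]
wrist_force: [-3.1, 1.1, 3.0]
gripper_width: 39.7
gripper_force: 30.0
```

```bash
python3 -c "
from h import *
pin('w3')"
```

```text
t 7.95 red [([317.1, 275.7], [308, 267, 19, 18, 265])] Mz [0.314 0.474 0.024] F [-2.9  2.   2.6] w 39.5 q6 0.231 yaw 1.224
```

Emit:
drive_tool(motion=[[[0,0,0],[0,0,-0.05]],[[0,0,0],[0,0,-0.1]],[[0,0,0],[0,0,-0.1]]])

```text
clock: 8.2
tool_pos: [559.3, -7.5, 68.1]
ee_rot: [[0.243, 0.97, -0.001], [0.97, -0.243, 0.001], [0.0, -0.001, -1.0]]
wrist_force: [-3.4, 1.4, 3.4]
gripper_width: 39.6
gripper_force: 30.0
```

```bash
python3 -c "
from h import *
pin()"
```

```text
t 8.25 red [([317.0, 275.7], [308, 267, 19, 18, 266])] Mz [ 0.385  0.587 -0.016] F [-3.9  1.1  2.9] w 40.0 q6 0.132 yaw 1.324
```

Emit:
drive_tool(motion=[[[0,0,0],[0,0,-0.05]],[[0,0,0],[0,0,-0.1]],[[0,0,0],[0,0,-0.1]]])

```text
clock: 8.5
tool_pos: [559.2, -7.4, 68.1]
ee_rot: [[0.146, 0.989, -0.001], [0.989, -0.146, 0.001], [0.0, -0.002, -1.0]]
wrist_force: [-4.8, 2.9, 5.2]
gripper_width: 39.7
gripper_force: 30.0
```

```bash
python3 -c "
from h import *
pin()
a,b=[cv2.imread(f'pics/{n}.png')[230:330,270:370].astype(int) for n in('w2','w3')]
print('knob-region mean diff',abs(a-b).mean(), 'central',abs(a-b)[20:80,20:80].mean())"
```

```text
t 8.55 red [([317.0, 275.7], [308, 267, 19, 18, 267])] Mz [0.38  0.757 0.055] F [-4.1  1.7  4.2] w 39.4 q6 0.033 yaw 1.423
knob-region mean diff 4.884233333333333 central 6.158148148148148
```

Emit:
drive_tool(motion=[[[0,0,0],[0,0,-0.05]],[[0,0,0],[0,0,-0.1]],[[0,0,0],[0,0,-0.1]]])

```text
clock: 8.8
tool_pos: [559.1, -7.4, 68.1]
ee_rot: [[0.046, 0.999, -0.002], [0.999, -0.046, 0.001], [0.001, -0.002, -1.0]]
wrist_force: [-4.7, 1.5, 5.6]
gripper_width: 39.8
gripper_force: 30.0
```

```bash
python3 -c "
from h import *
pin()"
```

```text
t 8.85 red [([317.0, 275.6], [308, 267, 19, 18, 265])] Mz [ 0.338  0.707 -0.01 ] F [-4.2  1.9  5.9] w 39.4 q6 -0.067 yaw 1.523
```

Emit:
drive_tool(motion=[[[0,0,0],[0,0,-0.05]],[[0,0,0],[0,0,-0.1]],[[0,0,0],[0,0,-0.1]]])

```text
clock: 9.1
tool_pos: [559.1, -7.5, 68.1]
ee_rot: [[-0.054, 0.999, -0.002], [0.999, 0.054, 0.001], [0.001, -0.002, -1.0]]
wrist_force: [-5.5, 2.4, 4.7]
gripper_width: 39.5
gripper_force: 30.0
```

```bash
python3 -c "
from h import *
pin('w4')
o=np.hstack([cv2.resize(cv2.imread(f'pics/{n}.png')[220:340,250:390],None,fx=2.8,fy=2.8,interpolation=cv2.INTER_CUBIC) for n in('w2','w4')]);cv2.imwrite('pics/c4.png',o)"
```

```text
t 9.15 red [([316.9, 275.5], [308, 267, 19, 18, 267])] Mz [0.372 0.807 0.063] F [-4.6  2.1  4.3] w 39.5 q6 -0.167 yaw 1.623
```

View pics/c4.png

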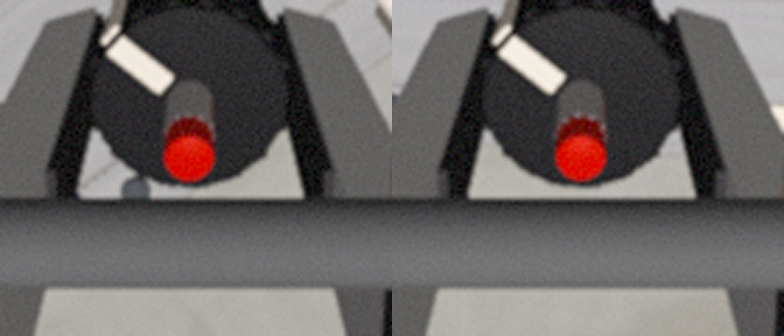

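The white line keeps the same place relative to the fingers in both views, so the knob is turning with the gripper. The pin is still up. I'll keep turning backward.

Emit:
drive_tool(motion=[[[0,0,0],[0,0,-0.05]],[[0,0,0],[0,0,-0.1]],[[0,0,0],[0,0,-0.1]]])

```text
clock: 9.4
tool_pos: [559.0, -7.4, 68.1]
ee_rot: [[-0.153, 0.988, -0.002], [0.988, 0.153, 0.001], [0.001, -0.002, -1.0]]
wrist_force: [-5.4, 2.5, 5.2]
gripper_width: 39.4
gripper_force: 30.0
```

```bash
python3 -c "
from h import *
pin()"
```

```text
t 9.45 red [([316.9, 275.5], [308, 267, 19, 18, 265])] Mz [0.384 0.801 0.055] F [-5.2  2.1  4.8] w 39.6 q6 -0.267 yaw 1.723
```

Emit:
drive_tool(motion=[[[0,0,0],[0,0,-0.05]],[[0,0,0],[0,0,-0.1]],[[0,0,0],[0,0,-0.1]]])

```text
clock: 9.7
tool_pos: [558.9, -7.5, 68.1]
ee_rot: [[-0.251, 0.968, -0.002], [0.968, 0.251, 0.001], [0.001, -0.002, -1.0]]
wrist_force: [-5.9, 2.2, 4.9]
gripper_width: 39.9
gripper_force: 30.0
```

```bash
python3 -c "
from h import *
pin()"
```

```text
t 9.75 red [([316.9, 275.5], [308, 267, 19, 18, 267])] Mz [0.464 0.817 0.022] F [-5.5  2.8  4.9] w 39.5 q6 -0.367 yaw 1.823
```

Emit:
drive_tool(motion=[[[0,0,0],[0,0,-0.05]],[[0,0,0],[0,0,-0.1]],[[0,0,0],[0,0,-0.1]]])

```text
clock: 10.0
tool_pos: [558.8, -7.5, 68.1]
ee_rot: [[-0.346, 0.938, -0.002], [0.938, 0.346, 0.001], [0.001, -0.002, -1.0]]
wrist_force: [-5.6, 2.0, 4.9]
gripper_width: 39.6
gripper_force: 30.0
```

```bash
python3 -c "
from h import *
pin()"
```

```text
t 10.05 red [([316.9, 275.4], [308, 267, 19, 18, 269])] Mz [0.441 0.974 0.064] F [-6.   1.5  5.3] w 39.2 q6 -0.467 yaw 1.923
```

Emit:
drive_tool(motion=[[[0,0,0],[0,0,-0.05]],[[0,0,0],[0,0,-0.1]],[[0,0,0],[0,0,-0.1]]])

```text
clock: 10.3
tool_pos: [558.7, -7.5, 68.1]
ee_rot: [[-0.438, 0.899, -0.002], [0.899, 0.438, 0.001], [0.002, -0.002, -1.0]]
wrist_force: [-5.5, 2.5, 6.3]
gripper_width: 39.6
gripper_force: 30.0
```

```bash
python3 -c "
from h import *
pin()"
```

```text
t 10.35 red [([316.9, 275.4], [308, 267, 19, 18, 266])] Mz [0.387 1.012 0.049] F [-6.2  1.9  5.1] w 39.1 q6 -0.567 yaw 2.023
```

Emit:
drive_tool(motion=[[[0,0,0],[0,0,-0.05]],[[0,0,0],[0,0,-0.1]],[[0,0,0],[0,0,-0.1]]])

```text
clock: 10.6
tool_pos: [558.7, -7.6, 68.1]
ee_rot: [[-0.526, 0.851, -0.003], [0.851, 0.526, 0.0], [0.002, -0.002, -1.0]]
wrist_force: [-6.1, 2.4, 5.5]
gripper_width: 39.4
gripper_force: 30.0
```

```bash
python3 -c "
from h import *
pin()"
```

```text
t 10.65 red [([316.9, 275.3], [308, 267, 19, 18, 266])] Mz [0.281 1.007 0.057] F [-6.1  1.6  5.9] w 39.1 q6 -0.667 yaw 2.123
```

Emit:
drive_tool(motion=[[[0,0,0],[0,0,-0.05]],[[0,0,0],[0,0,-0.1]],[[0,0,0],[0,0,-0.1]]])

```text
clock: 10.9
tool_pos: [558.6, -7.6, 68.1]
ee_rot: [[-0.608, 0.794, -0.003], [0.794, 0.608, 0.0], [0.002, -0.002, -1.0]]
wrist_force: [-6.2, 2.2, 5.5]
gripper_width: 39.3
gripper_force: 30.0
```

```bash
python3 -c "
from h import *
pin()"
```

```text
t 10.95 red [([317.0, 275.4], [308, 267, 19, 18, 265])] Mz [ 0.355  1.004 -0.007] F [-7.   1.4  5.9] w 39.5 q6 -0.767 yaw 2.223
```

Emit:
drive_tool(motion=[[[0,0,0],[0,0,-0.05]],[[0,0,0],[0,0,-0.1]],[[0,0,0],[0,0,-0.1]]])

```text
clock: 11.2
tool_pos: [558.6, -7.6, 68.1]
ee_rot: [[-0.684, 0.729, -0.003], [0.729, 0.684, 0.0], [0.002, -0.002, -1.0]]
wrist_force: [-6.6, 1.9, 5.9]
gripper_width: 39.5
gripper_force: 30.0
```

```bash
python3 -c "
from h import *
pin()"
```

```text
t 11.25 red [([317.0, 274.3], [308, 266, 19, 18, 262])] Mz [ 0.351  1.006 -0.011] F [-6.4  2.6  5.1] w 39.7 q6 -0.867 yaw 2.323
```

Emit:
drive_tool(motion=[[[0,0,0],[0,0,-0.05]],[[0,0,0],[0,0,-0.1]],[[0,0,0],[0,0,-0.1]]])

```text
clock: 11.5
tool_pos: [558.5, -7.7, 68.1]
ee_rot: [[-0.754, 0.657, -0.003], [0.657, 0.754, 0.0], [0.002, -0.002, -1.0]]
wrist_force: [-6.6, 1.8, 6.0]
gripper_width: 39.8
gripper_force: 30.0
```

```bash
python3 -c "
from h import *
pin()"
```

```text
t 11.55 red [([317.0, 267.4], [309, 259, 18, 18, 236])] Mz [0.373 1.048 0.009] F [-6.3  1.9  5.8] w 39.5 q6 -0.967 yaw 2.423
```

The pin dropped: its row went from 275.3 to 267.4, against 267.6 expected. The drop began at about q6 = -0.87. From here (-0.967) I'll turn forward 6.35 rad in two strokes, 3.3 and then 3.05.

Emit:
drive_tool(motion=[[[0,0,0],[0,0,0.11]],[[0,0,0],[0,0,0.22]],[[0,0,0],[0,0,0.33]],[[0,0,0],[0,0,0.44]],[[0,0,0],[0,0,0.55]]])

```text
clock: 11.97
tool_pos: [558.9, -7.5, 68.1]
ee_rot: [[-0.292, 0.956, -0.002], [0.956, 0.292, 0.001], [0.001, -0.002, -1.0]]
wrist_force: [-5.9, 2.1, 5.1]
gripper_width: 39.6
gripper_force: 30.0
```

```bash
python3 -c "
from h import *
pin()"
```

```text
t 12.02 red [([317.0, 266.9], [309, 259, 17, 17, 237])] Mz [ 0.422  0.835 -0.097] F [-5.5  2.7  5.3] w 39.4 q6 -0.407 yaw 1.863
```

Emit:
drive_tool(motion=[[[0,0,0],[0,0,0.11]],[[0,0,0],[0,0,0.22]],[[0,0,0],[0,0,0.33]],[[0,0,0],[0,0,0.44]],[[0,0,0],[0,0,0.55]]])

```text
clock: 12.43
tool_pos: [559.3, -7.5, 68.1]
ee_rot: [[0.251, 0.968, -0.001], [0.968, -0.251, 0.001], [0.0, -0.001, -1.0]]
wrist_force: [-5.2, 2.2, 3.7]
gripper_width: 39.8
gripper_force: 30.0
```

```bash
python3 -c "
from h import *
pin()"
```

```text
t 12.48 red [([317.1, 266.5], [309, 259, 17, 17, 233])] Mz [ 0.401  0.776 -0.025] F [-4.6  2.3  4.5] w 39.1 q6 0.142 yaw 1.314
```

Emit:
drive_tool(motion=[[[0,0,0],[0,0,0.11]],[[0,0,0],[0,0,0.22]],[[0,0,0],[0,0,0.33]],[[0,0,0],[0,0,0.44]],[[0,0,0],[0,0,0.55]]])

```text
clock: 12.9
tool_pos: [559.6, -7.7, 68.1]
ee_rot: [[0.719, 0.695, -0.0], [0.695, -0.719, 0.0], [-0.0, -0.0, -1.0]]
wrist_force: [-3.5, 1.9, 3.8]
gripper_width: 39.6
gripper_force: 30.0
```

Emit:
drive_tool(motion=[[[0,0,0],[0,0,0.11]],[[0,0,0],[0,0,0.22]],[[0,0,0],[0,0,0.33]],[[0,0,0],[0,0,0.44]],[[0,0,0],[0,0,0.55]]])

```text
clock: 13.32
tool_pos: [559.9, -8.0, 68.1]
ee_rot: [[0.976, 0.217, 0.0], [0.217, -0.976, -0.0], [-0.0, 0.001, -1.0]]
wrist_force: [-2.5, 0.8, 4.1]
gripper_width: 39.3
gripper_force: 30.0
```

Emit:
drive_tool(motion=[[[0,0,0],[0,0,0.11]],[[0,0,0],[0,0,0.22]],[[0,0,0],[0,0,0.33]],[[0,0,0],[0,0,0.44]],[[0,0,0],[0,0,0.55]]])

```text
clock: 13.73
tool_pos: [559.9, -8.5, 68.1]
ee_rot: [[0.946, -0.326, 0.0], [-0.326, -0.946, -0.001], [0.0, 0.001, -1.0]]
wrist_force: [-3.6, -0.8, 3.2]
gripper_width: 39.4
gripper_force: 30.0
```

Emit:
drive_tool(motion=[[[0,0,0],[0,0,0.11]],[[0,0,0],[0,0,0.22]],[[0,0,0],[0,0,0.33]],[[0,0,0],[0,0,0.44]],[[0,0,0],[0,0,0.55]]])

```text
clock: 14.15
tool_pos: [559.6, -8.9, 68.1]
ee_rot: [[0.636, -0.772, -0.001], [-0.772, -0.636, -0.002], [0.001, 0.002, -1.0]]
wrist_force: [-4.2, -2.1, 3.9]
gripper_width: 39.8
gripper_force: 30.0
```

Emit:
drive_tool(motion=[[[0,0,0],[0,0,0]],[[0,0,0],[0,0,0]]])

```text
clock: 14.32
tool_pos: [559.6, -8.8, 68.1]
ee_rot: [[0.643, -0.766, -0.001], [-0.766, -0.643, -0.002], [0.001, 0.002, -1.0]]
wrist_force: [-5.7, -1.1, 4.4]
gripper_width: 39.6
gripper_force: 30.0
```

```bash
python3 -c "
from h import *
pin('w5')"
```

```text
t 14.37 red [([317.3, 263.5], [309, 252, 18, 21, 255])] Mz [-0.307  0.945  0.056] F [-5.3 -3.3  4. ] w 39.3 q6 2.328 yaw -0.873
```

Emit:
drive_tool(motion=[[[0,0,0],[0,0,0]],[[0,0,0],[0,0,0]],[[0,0,0],[0,0,0]],[[0,0,0],[0,0,0]],[[0,0,0],[0,0,0]]], hand=90)

```text
clock: 14.78
tool_pos: [560.1, -7.7, 67.7]
ee_rot: [[0.642, -0.767, 0.0], [-0.767, -0.642, 0.0], [0.0, -0.0, -1.0]]
wrist_force: [-0.3, -0.8, -0.5]
gripper_width: 60.7
gripper_force: 0.0
```

```bash
python3 -c "
from h import *
pin('w6')
s=observe();print(s['tool_pos'])
o=np.hstack([cv2.resize(cv2.imread(f'pics/{n}.png')[220:340,250:390],None,fx=2.8,fy=2.8,interpolation=cv2.INTER_CUBIC) for n in('w5','w6')]);cv2.imwrite('pics/c6.png',o)"
```

```text
t 14.83 red [([319.3, 262.9], [311, 251, 18, 22, 265])] Mz [0.069 0.033 0.029] F [0.4 0.9 0.5] w 60.9 q6 2.33 yaw -0.874
[560.06226755  -7.72430381  67.76703122]
```

View pics/c6.png

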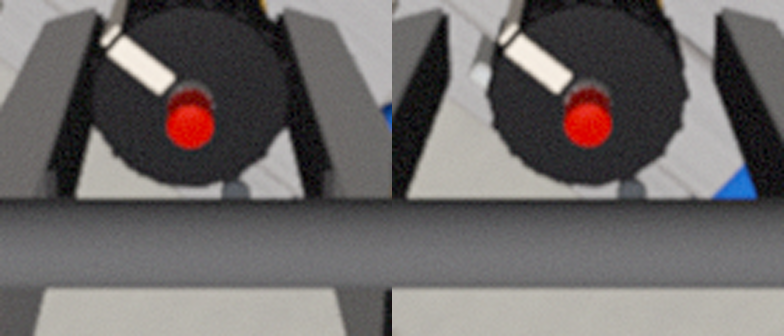

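The knob and its white line stayed put when released. I'll recentre by 1.2 mm along the closing axis and turn the open gripper back 3.05 rad.

Emit:
drive_tool(motion=[[[0,0.12,0],[0,0,-0.11]],[[0,0.12,0],[0,0,-0.22]],[[0,0.12,0],[0,0,-0.33]],[[0,0.12,0],[0,0,-0.44]],[[0,0.12,0],[0,0,-0.55]]])

```text
clock: 15.25
tool_pos: [559.1, -8.6, 67.9]
ee_rot: [[0.95, -0.313, 0.0], [-0.313, -0.95, -0.0], [0.0, -0.0, -1.0]]
wrist_force: [-0.4, 0.5, -0.1]
gripper_width: 60.9
gripper_force: 0.0
```

Emit:
drive_tool(motion=[[[0,0,0],[0,0,-0.11]],[[0,0,0],[0,0,-0.22]],[[0,0,0],[0,0,-0.33]],[[0,0,0],[0,0,-0.44]],[[0,0,0],[0,0,-0.55]]])

```text
clock: 15.67
tool_pos: [559.1, -8.5, 67.9]
ee_rot: [[0.973, 0.229, 0.0], [0.229, -0.973, -0.0], [0.0, 0.0, -1.0]]
wrist_force: [1.2, 0.7, -0.1]
gripper_width: 60.9
gripper_force: 0.0
```

Emit:
drive_tool(motion=[[[0,0,0],[0,0,-0.11]],[[0,0,0],[0,0,-0.22]],[[0,0,0],[0,0,-0.33]],[[0,0,0],[0,0,-0.44]],[[0,0,0],[0,0,-0.55]]])

```text
clock: 16.08
tool_pos: [559.1, -8.5, 67.9]
ee_rot: [[0.71, 0.704, 0.0], [0.704, -0.71, -0.0], [0.0, 0.0, -1.0]]
wrist_force: [0.4, -0.1, -0.0]
gripper_width: 60.9
gripper_force: 0.0
```

Emit:
drive_tool(motion=[[[0,0,0],[0,0,-0.11]],[[0,0,0],[0,0,-0.22]],[[0,0,0],[0,0,-0.33]],[[0,0,0],[0,0,-0.44]],[[0,0,0],[0,0,-0.55]]])

```text
clock: 16.5
tool_pos: [559.1, -8.5, 67.9]
ee_rot: [[0.237, 0.972, 0.0], [0.972, -0.237, 0.0], [0.0, 0.0, -1.0]]
wrist_force: [0.2, 0.1, -0.1]
gripper_width: 60.8
gripper_force: 0.0
```

Emit:
drive_tool(motion=[[[0,0,0],[0,0,-0.11]],[[0,0,0],[0,0,-0.22]],[[0,0,0],[0,0,-0.33]],[[0,0,0],[0,0,-0.44]],[[0,0,0],[0,0,-0.55]]])

```text
clock: 16.92
tool_pos: [559.1, -8.5, 67.9]
ee_rot: [[-0.306, 0.952, 0.0], [0.952, 0.306, 0.0], [-0.0, 0.0, -1.0]]
wrist_force: [-0.3, -0.1, -0.6]
gripper_width: 60.5
gripper_force: 0.0
```

Emit:
drive_tool(motion=[[[0,0,0],[0,0,-0.1]],[[0,0,0],[0,0,-0.2]],[[0,0,0],[0,0,-0.3]],[[0,0,0],[0,0,-0.3]],[[0,0,0],[0,0,-0.3]]])

```text
clock: 17.33
tool_pos: [559.1, -8.5, 67.9]
ee_rot: [[-0.567, 0.824, 0.0], [0.824, 0.567, -0.0], [-0.0, 0.0, -1.0]]
wrist_force: [-0.4, 0.2, -0.7]
gripper_width: 60.7
gripper_force: 0.0
```

```bash
python3 -c "
from h import *
pin('w7')
s=observe();print(s['tool_pos'])"
```

```text
t 17.38 red [([317.4, 262.5], [309, 254, 17, 18, 222])] Mz [-0.013 -0.095 -0.004] F [ 0.4 -0.   1.2] w 60.8 q6 -0.72 yaw 2.174
[559.00665539  -8.59245881  67.91488903]
```

Well centred now. I'll regrip and turn forward 3.05 rad.

Emit:
drive_tool(motion=[[[0,0,0],[0,0,0]],[[0,0,0],[0,0,0]],[[0,0,0],[0,0,0]],[[0,0,0],[0,0,0]],[[0,0,0],[0,0,0]]], hand=255)

```text
clock: 17.8
tool_pos: [559.2, -8.4, 68.0]
ee_rot: [[-0.569, 0.823, 0.001], [0.823, 0.569, 0.0], [-0.0, 0.001, -1.0]]
wrist_force: [-0.4, -0.5, -0.3]
gripper_width: 39.6
gripper_force: 30.0
```

Emit:
drive_tool(motion=[[[0,0,0],[0,0,0]],[[0,0,0],[0,0,0]],[[0,0,0],[0,0,0]]])

```text
clock: 18.05
tool_pos: [559.2, -8.5, 68.0]
ee_rot: [[-0.569, 0.823, 0.001], [0.823, 0.569, 0.0], [-0.0, 0.001, -1.0]]
wrist_force: [2.8, 0.7, -0.5]
gripper_width: 39.7
gripper_force: 30.0
```

```bash
python3 -c "
from h import *
pin('w8')"
```

```text
t 18.1 red [([316.9, 262.5], [309, 254, 17, 18, 224])] Mz [ 0.186 -0.406 -0.032] F [ 1.7  0.7 -1.8] w 39.1 q6 -0.722 yaw 2.176
```

Emit:
drive_tool(motion=[[[0,0,0],[0,0,0.11]],[[0,0,0],[0,0,0.22]],[[0,0,0],[0,0,0.33]],[[0,0,0],[0,0,0.44]],[[0,0,0],[0,0,0.55]]])

```text
clock: 18.52
tool_pos: [559.0, -8.5, 68.0]
ee_rot: [[-0.05, 0.999, 0.0], [0.999, 0.05, 0.0], [0.0, 0.0, -1.0]]
wrist_force: [0.8, 1.2, -0.8]
gripper_width: 39.5
gripper_force: 30.0
```

Emit:
drive_tool(motion=[[[0,0,0],[0,0,0.11]],[[0,0,0],[0,0,0.22]],[[0,0,0],[0,0,0.33]],[[0,0,0],[0,0,0.44]],[[0,0,0],[0,0,0.55]]])

```text
clock: 18.93
tool_pos: [558.9, -8.5, 68.0]
ee_rot: [[0.48, 0.877, -0.0], [0.877, -0.48, 0.0], [0.0, -0.0, -1.0]]
wrist_force: [0.5, 1.1, -1.3]
gripper_width: 39.2
gripper_force: 30.0
```

Emit:
drive_tool(motion=[[[0,0,0],[0,0,0.11]],[[0,0,0],[0,0,0.22]],[[0,0,0],[0,0,0.33]],[[0,0,0],[0,0,0.44]],[[0,0,0],[0,0,0.55]]])

```text
clock: 19.35
tool_pos: [558.8, -8.4, 68.0]
ee_rot: [[0.868, 0.497, -0.0], [0.497, -0.868, 0.0], [-0.0, -0.0, -1.0]]
wrist_force: [0.0, 2.1, -0.2]
gripper_width: 39.5
gripper_force: 30.0
```

```bash
python3 -c "
from h import *
pin('w9')"
```

```text
t 19.4 red [([317.1, 260.3], [309, 248, 17, 22, 230])] Mz [ 0.229 -0.16  -0.021] F [ 0.6  1.9 -0.2] w 39.6 q6 0.937 yaw 0.517
```

Emit:
drive_tool(motion=[[[0,0,0],[0,0,0.11]],[[0,0,0],[0,0,0.22]],[[0,0,0],[0,0,0.33]],[[0,0,0],[0,0,0.44]],[[0,0,0],[0,0,0.55]]])

```text
clock: 19.82
tool_pos: [558.7, -8.2, 68.0]
ee_rot: [[1.0, -0.027, -0.0], [-0.027, -1.0, 0.001], [-0.0, -0.001, -1.0]]
wrist_force: [-0.6, 1.5, -0.4]
gripper_width: 39.4
gripper_force: 30.0
```

Emit:
drive_tool(motion=[[[0,0,0],[0,0,0.11]],[[0,0,0],[0,0,0.22]],[[0,0,0],[0,0,0.33]],[[0,0,0],[0,0,0.44]],[[0,0,0],[0,0,0.55]]])

```text
clock: 20.23
tool_pos: [558.8, -8.1, 68.0]
ee_rot: [[0.838, -0.545, -0.0], [-0.545, -0.838, 0.001], [-0.001, -0.001, -1.0]]
wrist_force: [0.6, 1.6, 0.1]
gripper_width: 39.5
gripper_force: 30.0
```

Emit:
drive_tool(motion=[[[0,0,0],[0,0,0.1]],[[0,0,0],[0,0,0.2]],[[0,0,0],[0,0,0.3]],[[0,0,0],[0,0,0.3]],[[0,0,0],[0,0,0.3]]])

```text
clock: 20.65
tool_pos: [558.8, -8.0, 68.0]
ee_rot: [[0.645, -0.764, -0.0], [-0.764, -0.645, 0.001], [-0.001, -0.001, -1.0]]
wrist_force: [-0.5, 3.4, 0.0]
gripper_width: 39.3
gripper_force: 30.0
```

```bash
python3 -c "
from h import *
pin('w10'); s=observe();print(s['tool_pos'],s['joint_vel'].round(3))
for z in(119.5,111.5,104.5): print(wproj([559,-8.5,z]))
b=grab_frame('scene')[145:245,250:350]
o=np.hstack([cv2.resize(cv2.imread(f'pics/{n}.png')[220:340,270:370],None,fx=2.5,fy=2.5,interpolation=cv2.INTER_CUBIC) for n in('w8','w10')]+[cv2.resize(b[:,:,::-1],(300,300),interpolation=cv2.INTER_CUBIC)]);cv2.imwrite('pics/c10.png',o)"
```

```text
t 20.7 red [([316.8, 259.0], [309, 248, 17, 21, 239])] Mz [ 0.694 -0.139  0.013] F [ 0.5  2.8 -0.2] w 39.3 q6 2.325 yaw -0.871
[558.82478797  -8.02602084  67.99510886] [-0.     0.    -0.    -0.002 -0.002  0.011]
[[316.25780917 276.53773085]]
[[316.32479336 268.5811333 ]]
[[316.377936   262.26867882]]
```

View pics/c10.png

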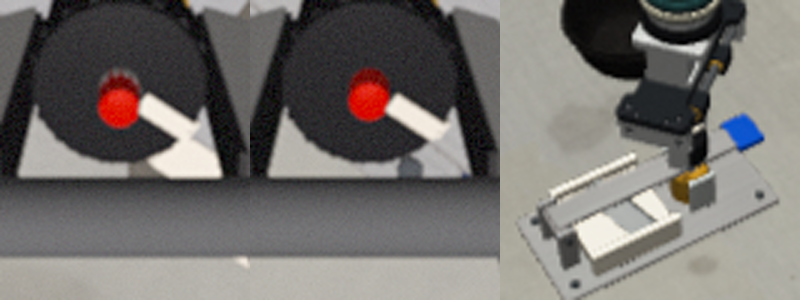

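The bar is flat and the knob is still gripped. The pin's top disc is at about row 260.8, against 261.1 expected after one turn. Measured forward turn is 6.34 rad from where I stopped and about 6.25 from where the drop began. I'll hand it in.

```bash
python3 -c "
from bench import *
print(job_done())"
```

```text
the job is handed in; nothing more can be done
None
```

The job is handed in, and no verdict was returned: the bar is down on its rests, the pin dropped, and the knob was turned forward about one full turn (6.25 rad from where the drop began). The gripper still holds the knob, and the arm stayed clear of the bystanders.

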